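# Open the spring clip over the next record card

## Task

Record cards stand on the worktop in metal feet, and a steel spring clip is clamped on the top edge of one of the two upright cards. Squeeze its handles to open it before lifting it off that card, carry it to the card that stands sideways (wider than it is high) and, without letting it snap shut on the way, lower it over about the middle of that card's top edge, square to the card. Finish while still holding it there squeezed wide open, the edge well inside the gaping jaws but touching nothing of the clip, so that the nurse can slip a result sheet in; do not shove or topple any card stand.

Things in the scene. Friction and masses are not known exactly. Their poses are not given: they have to be found in the camera images.
- clip: Steel spring clip, closed on a card's edge, jaws down, handles up; 50 mm wide (y), 61 mm high, 43 mm over its handles (x); about 40 g. Origin: middle of the pivot pin (2.2 mm radius). z up, y along pin and jaws, x from handle to handle. The card's top edge starts 14 mm below the pin. The body is the half on the -x side: it tilts 0.3 rad about the pin as the clip opens.
- clip_grip (a point): Where to pinch: midway between the handles' rolled ends, 28 mm above the pin; pinch along x. Each roll is 28 mm wide (y), 5.6 mm thick, its outer side 21 mm from the middle. Squeezed fully, the rolls stand 32 mm above the pin, 24 mm apart over the outside; so the clip sinks about 4 mm in the fingers.
- clip_lever (a joint): Opening of the clip, rad: turn of its halves against each other. About 0 clamped on a card, -0.05 shut on nothing, 0.6 squeezed fully (a stop). A spring shuts it: 5 N on the handles begin to open it, 10 to 11 N hold it fully open. Then the jaw lips (50 mm wide, 8 mm high) gape 16 to 20 mm and their lower edges lie 28 mm below the pin.
- clip_tip_a (a point): Lower edge, inner side, middle of the width, of the jaw on the clip's -x side; 30 mm below the pin while closed.
- clip_tip_b (a point): Lower edge, inner side, middle of the width, of the jaw on the clip's +x side; 30 mm below the pin while closed.
- done_card: Stiff white printed card, 3 mm thick, fixed upright in a loose metal foot 44 (x) x 120 (y) x 20 mm, 0.9 kg. This is the upright card that carries the clip at the start, near the middle of its top edge: card 105 mm wide, top edge 156 mm above the worktop. Origin: centre of the foot's underside; z up, y along the card, x along its thickness (card centred on x = y = 0).
- wide_card: Stiff white printed card, 3 mm thick, fixed upright in a loose metal foot 44 (x) x 120 (y) x 20 mm, 0.9 kg. This is the card that stands sideways, the one to go to: card 148 mm wide, top edge 113 mm above the worktop. Origin: centre of the foot's underside; z up, y along the card, x along its thickness (card centred on x = y = 0).
- wide_card_edge (a point): Middle of the top edge of the wide card; axes as the stand's.
- spare_card: Stiff white printed card, 3 mm thick, fixed upright in a loose metal foot 44 (x) x 120 (y) x 20 mm, 0.9 kg. An upright card like the first, without a clip; a bystander: card 105 mm wide, top edge 156 mm above the worktop. Origin: centre of the foot's underside; z up, y along the card, x along its thickness (card centred on x = y = 0).

How it is judged:
By the outcome, as a careful person would: the job done as asked, in the order asked, and still so for the second after the job is handed in, while the arm keeps its last pose, push and grip.
It also fails if it takes over 35 s, if anything falls off the work surface, if the arm or the gripper's body presses on something with over 40 N, if the wrist force passes 120 N, or if a joint passes its speed limit or range.

## Robot

A 7-joint arm with a two-finger parallel gripper is mounted at the origin on a cart in front of the work surface, level with it; the furniture and walls round the work are solid. World frame = base frame: x ahead of the robot, y to its left, z up, the work surface at z = 0. Lengths are in m, angles in rad, forces in N, time in s.
With the tool pointing down it reaches from about 0.4 to 0.875 m from the base axis. Payload 19.3 kg.
Tool frame: the origin (TCP) lies midway between the tips of the shut fingers; the grasp point (between the pads) lies 19 mm behind it; z points along the fingers, y is the line along which they close (so a half turn about z gives the same grasp; the last joint's range is limited). The gripper opens to 85 mm and grips with 20 to 120 N. Pads are 22 mm wide; open, the fingers measure 114 mm over their backs; the gripper's body (76 mm by 85 mm) begins 54 mm behind the grasp point. The pads swing forward as they close: fully open they stand 13 mm farther back than shut.
Start: joints at [1.159, 0.521, -0.036, 1.599, 0.021, 1.021, -0.113], TCP at [0.209, -0.589, 0.198] pointing down, gripper open.
Joint ranges: [-2.91, 2.91], [-0.3, 2.13], [-1.5, 1.42], [0.17, 2.43], [-1.26, 4.41], [0.16, 1.93], [-2.52, 2.52]. Speed limits (rad/s): [1.89, 1.89, 2.39, 2.39, 3.01, 3.01, 3.01].

## Interface

Orientations are given as [roll, pitch, yaw] about the fixed x, y, z axes, in that order (R = Rz(yaw) Ry(pitch) Rx(roll)).
In Python, from workcell import bot, imaging gives the robot as it stands (bot), with the cameras (imaging).
- The arm moves only by the tool hand_motion, called after "Request:" as a command line: name --argument value ..., lists and objects as JSON in quotes. Schema: {"type":"object","properties":{"motion":{"type":"array","items":{"type":"array","prefixItems":[{"type":"number"},{"type":"array","items":{"type":"number"},"minItems":3,"maxItems":3},{"type":"array","items":{"type":"number"},"minItems":3,"maxItems":3}],"minItems":3,"maxItems":3},"minItems":1,"maxItems":5},"clamp_n":{"type":"number"},"only":{"type":"string"},"quiet":{"type":"boolean"},"lines":{"type":"string"}},"required":["motion"],"additionalProperties":false}. motion is a list of rows, 1 to 5 of them, each written [opening, [dx, dy, dz], [rx, ry, rz]]: the finger opening in m, then dx, dy, dz in shares of 300 mm (1.0 is 300 mm), then a rotation vector rx, ry, rz in a scale on which 1.0 is 2 pi rad; each row is the pose to reach, as a shift and turn from the pose commanded when the call began, along the tool's axes at that moment; what a row does not reach only later rows make up. A row lasts 1/8 s, in which the tool goes at most 0.0625 m and 0.188 rad, less where a joint would pass 70% of its speed; a pose out of reach is approached as far as the arm can. The fingers move at their own pace and stop on an object; clamp_n is the grip in N (left out, the last holds). Time passes only in rows, so rows that do not move let the fingers close. The tool returns the time, the measured TCP pose, the force, the opening and the grip force at its end. only (a regular expression) keeps the lines of the reply that match it, lines (a string "A,B") keeps lines A to B, and quiet returns only ok. Shift and turn numbers lie between -1 and 1, and a call with a number outside is refused. Input that does not fit is refused with a message, and nothing moves.
- bot.observe(): the state, without advancing time (a new reading comes with each control period).
- imaging.grab_frame(name): name is "side" or "top"; returns the picture (400x640x3 uint8, blue, green, red); there is no depth.
- imaging.calibration(name): a dict with "vfov" (degrees; the focal length in pixels is half the picture's height over the tangent of half this angle, whatever the lens; pixels are square), "cx", "cy" (the principal point, pixels), "eye" and "attitude" of the camera in the world. Camera axes: x right, y down, z forward; pixel columns grow to the right and rows downward; lengths in m; the calibration is good to about 2 mm. A picture is of the moment at which its call begins. calibration takes no time and is no camera call.
- bot.job_done(): hands the job in; it is judged then, once.
The state is a dict: "clock": time; "qpos": joint angles; "qd": joint speeds; "joint_efforts": joint torques, N m; "position": TCP position; "tool_rot": TCP orientation; "force": force on the tool from outside, world axes, zero at the start; "moment": the same for the moment, N m; "grip_width": finger opening in m; "finger_force": force on a finger pad.
Only numpy, scipy, OpenCV 4.12 (cv2) and the standard library are available. Lean on these libraries where they do the work, as an engineer would, in place of code of your own. Each camera call takes 0.05 s, during which the arm holds its last target. There are 200 camera calls.

## Working session

There is one attempt and no reset: what is moved stays moved. The work goes in short steps, Python scripts to look and compute and a tool call to move; the robot and the scene stay as the last step left them, time stands still between calls to the robot, and variables do not carry over. Pictures are saved under pics/ and viewed, at most 10 in all, crops included, and the job is handed in when it is done.

```bash
ls; mkdir -p pics
```

Run:
```python
from workcell import bot, imaging
import cv2
s=bot.observe(); print(s)
for n in("side","top"):
    print(imaging.calibration(n)); cv2.imwrite(f"pics/{n}0.png",imaging.grab_frame(n))
```

```text
pics
workcell.py
{'clock': 0.0, 'qpos': array([ 1.15883115,  0.52201527, -0.03635242,  1.59996666,  0.02121748,
        1.02107744, -0.11279487]), 'qd': array([-6.05163622e-05,  1.93696503e-03,  8.15914227e-04, -7.18100654e-04,
        3.11658855e-04,  6.71714985e-04,  5.62959455e-04]), 'joint_efforts': array([ 5.41414247e-04, -9.27118492e+01,  1.98040254e+00, -3.69943357e+01,
        1.80507096e-02,  7.89305835e-03,  1.55312456e-06]), 'position': array([ 0.20932723, -0.58853529,  0.19753949]), 'tool_rot': array([-3.14051432e+00,  7.77131438e-05,  3.41790459e-01]), 'force': array([-0.38927087,  0.31149735, -0.08818724]), 'moment': array([ 0.03867153, -0.04527558, -0.01936409]), 'finger_force': 0.0, 'grip_width': 0.08547136241846924}
{'vfov': 52.51894118169697, 'cx': 318.4778498174664, 'cy': 206.1944337920414, 'eye': array([ 0.58629763, -0.85042826,  0.49166387]), 'attitude': array([-2.00996481e+00,  1.49659563e-03,  5.74151929e-02])}
{'vfov': 47.097996104744986, 'cx': 312.7298868350306, 'cy': 198.00244414906356, 'eye': array([ 0.3842633 , -0.05445534,  1.07116088]), 'attitude': array([-2.97537314, -0.0253427 , -1.54482757])}
```

View pics/side0.png

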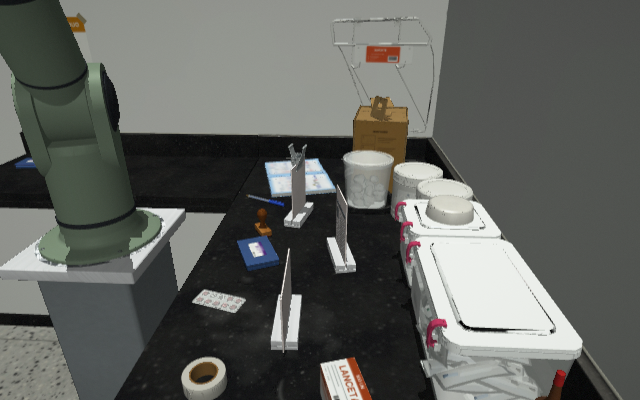

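View pics/top0.png

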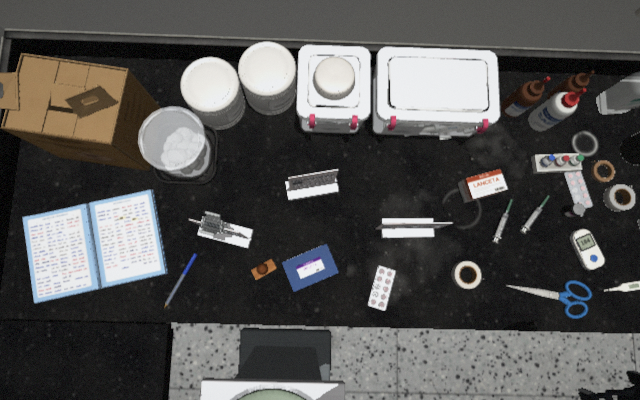

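The side view shows the clip on the far card at about (298,160), the spare card at (342,230) and the wide card nearest at (286,300). In the top view the clip and done card are at about (225,230), the spare at (313,184) and the wide card at (411,227). I'll zoom in for pixel detail.

Run:
```python
import cv2,numpy as np
t=cv2.imread("pics/top0.png");s=cv2.imread("pics/side0.png")
r=lambda im,x,y,w,h,k:cv2.resize(im[y:y+h,x:x+w],None,fx=k,fy=k,interpolation=cv2.INTER_NEAREST)
a=np.hstack([r(t,185,200,80,60,5),r(t,370,200,80,60,5)])
b=np.hstack([r(s,260,135,80,60,5),r(s,250,240,80,60,5)])
c=np.vstack([a,b]);cv2.imwrite("pics/crop0.png",c)
```

```text
(no output)
```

View pics/crop0.png

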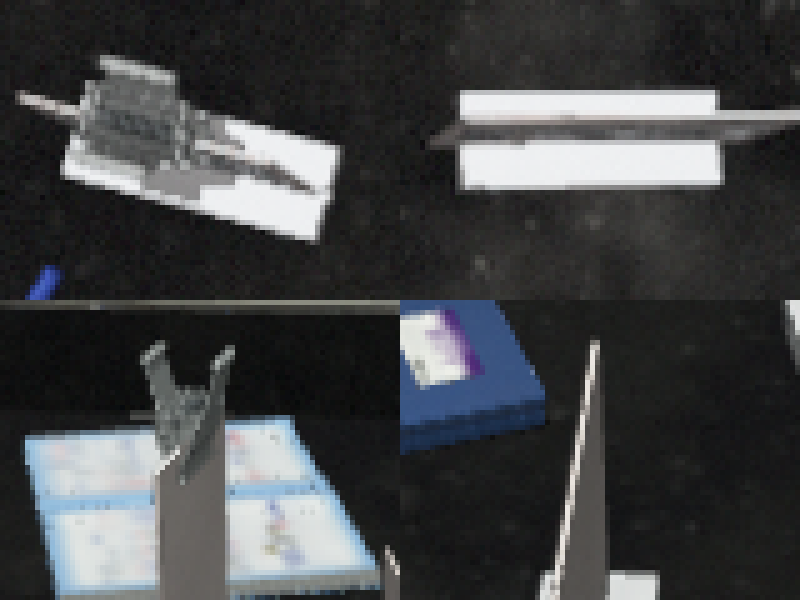

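The crops show the foot corners, the clip rolls and part of the card top edges. I need larger ones of the wide card's ends and the clip.

Run:
```python
import cv2,numpy as np
t=cv2.imread("pics/top0.png");s=cv2.imread("pics/side0.png")
def r(im,x,y,w,h,k):
    o=cv2.resize(im[y:y+h,x:x+w],None,fx=k,fy=k,interpolation=cv2.INTER_CUBIC)
    o=np.clip(255*(o/255.)**.7,0,255).astype(np.uint8)
    for i in range(0,w,10): cv2.putText(o,str(x+i),(i*k,8),0,.3,(0,255,255)); o[:4,i*k]=(0,255,255)
    for j in range(10,h,10): cv2.putText(o,str(y+j),(4,j*k+3),0,.3,(0,255,255)); o[j*k,:4]=(0,255,255)
    return o
c=np.vstack([r(t,370,212,90,30,8),r(t,185,205,90,45,8)]);print(c.shape);cv2.imwrite("pics/cropA.png",c)
c=np.hstack([r(s,265,245,44,116,5),r(s,282,138,34,58,10)]);print(c.shape);cv2.imwrite("pics/cropB.png",c) if c.shape[0]<=600 else 0
```

```text
(600, 720, 3)
(580, 560, 3)
```

View pics/cropA.png

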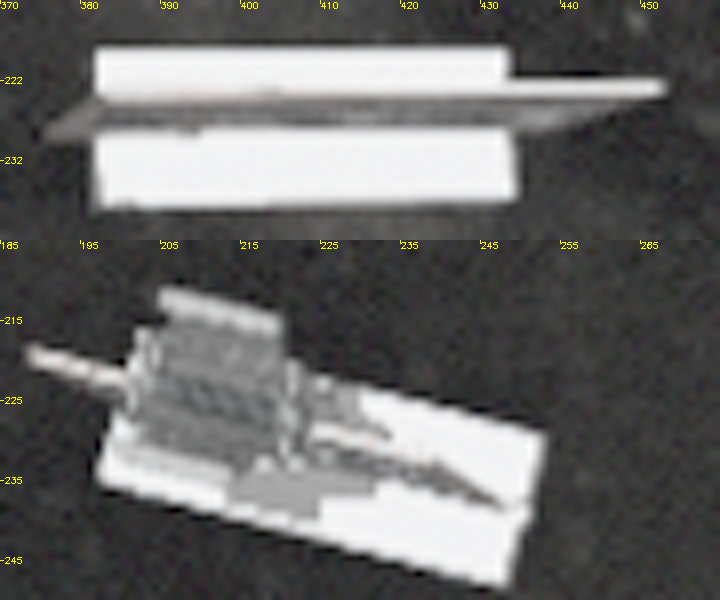

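View pics/cropB.png

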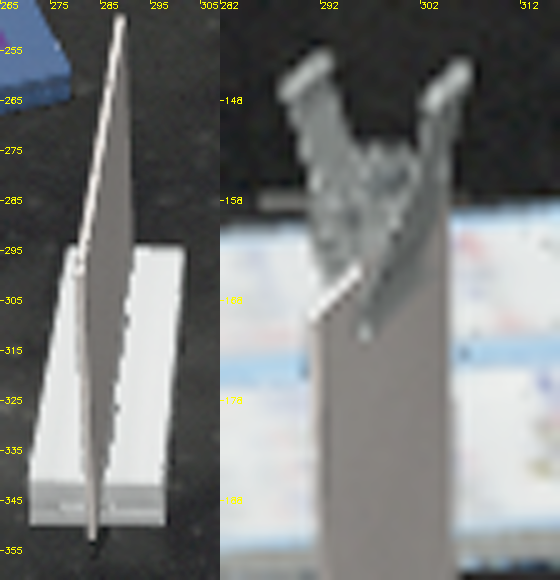

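Create h.py:
```python
import numpy as np
from scipy.spatial.transform import Rotation as R
from workcell import bot, imaging
C={n:imaging.calibration(n) for n in("side","top")}
def ray(n,p):
    c=C[n];f=200/np.tan(np.radians(c["vfov"]/2))
    d=R.from_euler("xyz",c["attitude"]).as_matrix()@[(p[0]-c["cx"])/f,(p[1]-c["cy"])/f,1]
    return np.array(c["eye"]),d/np.linalg.norm(d)
def plane(n,p,z):
    e,d=ray(n,p);return e+d*(z-e[2])/d[2]
def tri(ps,pt):
    A=np.zeros((3,3));b=np.zeros(3);L=[ray("side",ps),ray("top",pt)]
    for e,d in L: M=np.eye(3)-np.outer(d,d);A+=M;b+=M@e
    x=np.linalg.solve(A,b);return x,[round(1e3*np.linalg.norm(np.cross(x-e,d)),1) for e,d in L]
def pix(n,X):
    c=C[n];f=200/np.tan(np.radians(c["vfov"]/2));v=R.from_euler("xyz",c["attitude"]).as_matrix().T@(np.array(X)-c["eye"])
    return v[:2]/v[2]*f+[c["cx"],c["cy"]]
def tool(X): # world displacement to tool axes
    return R.from_euler("xyz",bot.observe()["tool_rot"]).as_matrix().T@np.array(X)
```

Run:
```python
from h import *
np.set_printoptions(precision=4,suppress=True)
def o(t,x): print(t,x)
wn=tri((280.4,299.4),(453.1,223));wf=tri((289,248.4),(381.5,224.6))
o("wide near",wn);o("wide far",wf);m=(wn[0]+wf[0])/2;d=wf[0]-wn[0];o("mid",m);print(np.linalg.norm(d),np.arctan2(d[1],d[0]))
q=[plane("top",p,.02) for p in((381.8,217.9),(433.6,217.8),(434.5,237),(382.3,238))]
o("wide foot",np.mean(q,0));print([np.linalg.norm(q[i]-q[i-1]) for i in range(4)])
a=q[0]-q[1]+q[3]-q[2];print("yaw line",np.arctan2(a[1],a[0]))
o("rolls",tri((297.75,146.1),(209.8,223.3)))
o("roll a(-x)",tri((290.8,145.6),(207,232.75)));o("roll b",tri((304.7,146.7),(212.6,213.75)))
l=plane("top",(205,212.2),.187);r=plane("top",(220.2,215.2),.187);o("roll b ends",(l,r,np.linalg.norm(l-r),np.arctan2(*(l-r)[1::-1])))
q=[plane("top",p,.02) for p in((253,229.3),(249,248.5),(197.5,235.3))]
o("done foot ctr",(q[0]+q[2])/2);print(np.linalg.norm(q[0]-q[1]),np.linalg.norm(q[2]-q[1]),np.arctan2(*(q[2]-q[1])[1::-1]))
l=plane("top",(188.5,219.4),.156);o("done far end",l)
for p in((233.75,229.3),(240,231.5)):o("done near",tri((291.2,169.8),p))
r=tri((291.2,169.8),(240,231.5))[0];print("yaw",np.arctan2(*(l-r)[1::-1]),np.linalg.norm(l-r),(l+r)/2)
o("spare",plane("top",(313,184),.15)); print(tool([1,0,0]),tool([0,1,0]))
```

```text
wide near (array([ 0.5015, -0.3725,  0.1136]), [np.float64(0.6), np.float64(0.6)])
wide far (array([ 0.4948, -0.2212,  0.1094]), [np.float64(1.2), np.float64(1.2)])
mid [ 0.4982 -0.2969  0.1115]
0.15148318456883558 1.6150912885568942
wide foot [ 0.4985 -0.2986  0.02  ]
[np.float64(0.046512021706893926), np.float64(0.12080547256981279), np.float64(0.044575826992690755), np.float64(0.12097367933598348)]
yaw line 1.6098361196724247
rolls (array([0.4775, 0.1218, 0.198 ]), [np.float64(0.8), np.float64(0.8)])
roll a(-x) (array([0.4595, 0.126 , 0.1977]), [np.float64(0.9), np.float64(0.9)])
roll b (array([0.4956, 0.1176, 0.198 ]), [np.float64(0.5), np.float64(0.5)])
roll b ends (array([0.4991, 0.1344, 0.187 ]), array([0.4941, 0.1049, 0.187 ]), np.float64(0.029983671750484532), np.float64(1.4039522796253636))
done foot ctr [0.4759 0.121  0.02  ]
0.04452506559056654 0.1213193869497388 1.348903546768781
done far end [0.4877 0.1728 0.156 ]
done near (array([0.4681, 0.0822, 0.1503]), [np.float64(2.9), np.float64(2.9)])
done near (array([0.4667, 0.0696, 0.1544]), [np.float64(0.1), np.float64(0.1)])
yaw 1.3702759544112753 0.10537827737341364 [0.4772 0.1212 0.1552]
spare [ 0.5685 -0.0736  0.15  ]
[ 0.9422  0.3352 -0.0004] [ 0.3352 -0.9422  0.001 ]
```

Every check agrees: grip at z 0.198 against 0.156+0.014+0.028, the wide card's mid at 0.1115 against 0.113, and the feet and card sizes match. Clip grip is at (0.4773, 0.1215) with yaw −0.21. The wide edge is at (0.498, −0.2975, 0.113) with yaw 0.04. First I'll raise the arm and approach.

The rows are not in the units I measure in: shifts go in shares of 300 mm and turns go in shares of 2 pi rad. I convert before sending: 0.275 m / 0.3 = 0.9167, 0.22 m / 0.3 = 0.7333, -0.75 rad / 6.2832 = -0.1194.

Request:
hand_motion --motion '[[0.085, [0.1667, -0.1, -0.1667], [0, 0, -0.0239]], [0.085, [0.3667, -0.2167, -0.3333], [0, 0, -0.0477]], [0.085, [0.55, -0.3333, -0.3667], [0, 0, -0.0716]], [0.085, [0.7333, -0.4333, -0.3667], [0, 0, -0.0955]], [0.085, [0.9167, -0.5333, -0.3667], [0, 0, -0.1194]]]' --clamp_n 30

```text
clock: 0.72
position: [0.3916, -0.372, 0.307]
tool_rot: [3.141, 0.0, 1.096]
force: [0.5, -1.3, -0.3]
grip_width: 0.0847
finger_force: 0.0
```

Run:
```python
from h import *
p=bot.observe();print(p["position"],p["tool_rot"],p["qpos"].round(2)); print(tool(np.array([.4773,.1215,.29])-p["position"]).round(4), -.21+np.pi/2-p["tool_rot"][2])
```

```text
[ 0.39158194 -0.3720223   0.30699458] [3.14088396e+00 4.20609217e-04 1.09635806e+00] [ 0.88  0.3  -0.29  1.67  0.09  1.19  0.09]
[ 0.4782 -0.1492  0.0167] 0.26443826443459906
```

In the tool's units: 0.285 m / 0.3 = 0.95, 0.228 m / 0.3 = 0.76, -0.264 rad / 6.2832 = -0.042.

Request:
hand_motion --motion '[[0.085, [0.19, -0.06, 0], [0, 0, -0.0159]], [0.085, [0.38, -0.12, 0], [0, 0, -0.0318]], [0.085, [0.57, -0.18, 0], [0, 0, -0.042]], [0.085, [0.76, -0.24, 0], [0, 0, -0.042]], [0.085, [0.95, -0.3, 0], [0, 0, -0.042]]]'

```text
clock: 1.35
position: [0.442, -0.0774, 0.3065]
tool_rot: [3.141, 0.0, 1.356]
force: [1.9, -0.1, 0.2]
grip_width: 0.0851
finger_force: 0.0
```

Create g.py:
```python
from h import *
import sys
a=[float(v) for v in sys.argv[1:5]];p=bot.observe()
print(p["position"],p["qpos"].round(2),tool(np.array(a[:3])-p["position"]).round(4),"rz",-round(a[3]+np.pi/2-p["tool_rot"][2],4))
```

```bash
python3 g.py .4773 .1215 .29 -.21
```

```text
[ 0.44197066 -0.07737534  0.30646759] [ 0.52  0.15 -0.54  1.87  0.09  1.15 -0.26] [ 0.2018 -0.008   0.0164] rz -0.0053
```

In the tool's units: 0.185 m / 0.3 = 0.6167, 0.16 m / 0.3 = 0.5333, -0.005 rad / 6.2832 = -0.0008.

Request:
hand_motion --motion '[[0.085, [0.1833, -0.0067, 0], [0, 0, 0]], [0.085, [0.3667, -0.0133, 0.0167], [0, 0, 0]], [0.085, [0.5333, -0.02, 0.0333], [0, 0, -0.0005]], [0.085, [0.6167, -0.0267, 0.0467], [0, 0, -0.0008]], [0.085, [0.6167, -0.0267, 0.0533], [0, 0, -0.0008]]]'

```text
clock: 1.98
position: [0.4735, 0.105, 0.29]
tool_rot: [-3.141, -0.0, 1.364]
force: [0.2, -1.0, -0.6]
grip_width: 0.0849
finger_force: 0.0
```

```bash
python3 g.py .4773 .1215 .29 -.21
```

```text
[0.47345684 0.10503641 0.28998359] [ 0.21  0.25 -0.66  1.81  0.17  1.14 -0.72] [ 0.0169  0.0004 -0.    ] rz 0.003
```

In the tool's units: 0.095 m / 0.3 = 0.3167, 0.017 m / 0.3 = 0.0567, 0.003 rad / 6.2832 = 0.0005.

Request:
hand_motion --motion '[[0.085, [0.0333, 0, 0.0667], [0, 0, 0.0005]], [0.085, [0.0567, 0, 0.1667], [0, 0, 0.0005]], [0.085, [0.0567, 0, 0.2667], [0, 0, 0.0005]], [0.085, [0.0567, 0, 0.3167], [0, 0, 0.0005]], [0.085, [0.0567, 0, 0.3167], [0, 0, 0.0005]]]'

```text
clock: 2.6
position: [0.4771, 0.1193, 0.1951]
tool_rot: [-3.14, 0.001, 1.357]
force: [-0.2, -0.7, 0.5]
grip_width: 0.0852
finger_force: 0.0
```

Run:
```python
from h import *
import cv2
p=bot.observe();print(p["position"],p["force"])
i=imaging.grab_frame("side");t=imaging.grab_frame("top")
print(pix("side",p["position"]),pix("top",p["position"]))
c=np.hstack([cv2.resize(i[95:195,255:345],None,fx=5,fy=5),cv2.resize(t[190:250,185:245],None,fx=5,fy=5).repeat(1,0)[:300].copy() if 0 else cv2.copyMakeBorder(cv2.resize(t[190:250,185:245],None,fx=5,fy=5),0,200,0,0,0)])
cv2.imwrite("pics/pre.png",c)
```

```text
[0.47705693 0.11926332 0.19508909] [-0.16719667 -0.68214493  0.48520203]
[297.17450391 147.56649254] [211.36537117 223.29369322]
```

View pics/pre.png

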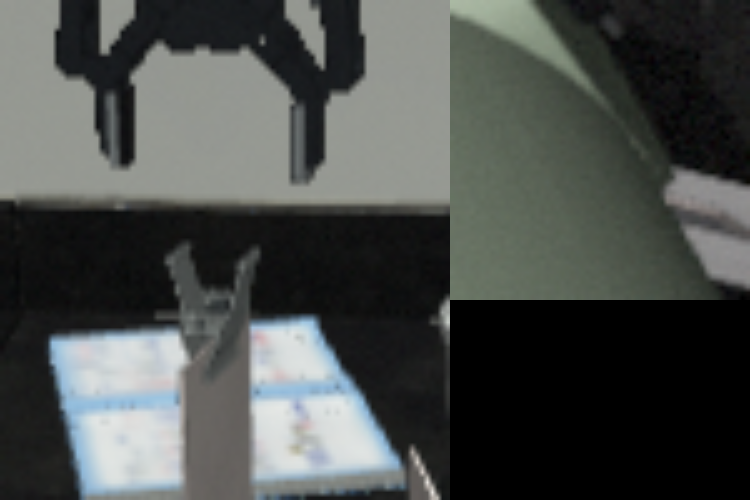

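The fingers are centred over the clip sideways: tips at px (279,128) and (315,131), mid 297.2 as predicted. They appear about 35 mm higher than the TCP reading implies, so I'll check for motion or lag.

Run:
```python
from h import *
import cv2
i=imaging.grab_frame("side");p=bot.observe()
print(p["position"],p["clock"],p["qd"].round(3),pix("side",p["position"]),pix("side",p["position"]+[0,0,.05]))
g=i[60:145,262:335].max(2)
for r in range(115,146,1): print(r,''.join('#' if v<70 else '.' for v in i[r,262:335].max(1)))
```

```text
[0.47786888 0.11985162 0.19642632] 2.75 [-0.004 -0.005 -0.002  0.003  0.002 -0.003 -0.003] [297.51161479 146.98214408] [297.02913219 127.1129186 ]
115 .............#..####................................#######..............
116 .............#..####...............................#..#####..............
117 .............##.####...............................#..#####..............
118 .............##..###...............................#..#####..............
119 .............##..####..............................#..#####..............
120 .............##..####..............................#..#####..............
121 .............##..####..............................#..#####..............
122 .............##..####..............................#..#####..............
123 .............##..####..............................#..#####..............
124 ..............#..####..............................#..#####..............
125 .................####..............................#..####...............
126 .................###...............................#..####...............
127 .............
[... 764 characters left out ...]
37 #########################################################################
138 #########################################################################
139 #########################################################################
140 #########################################################################
141 #########################################################################
142 #########################################################################
143 #########################################################################
144 #############################..##########################################
145 ############################...############..############################
```

In the tool's units: 0.02 m / 0.3 = 0.0667, 0.01 m / 0.3 = 0.0333.

Request:
hand_motion --motion '[[0.085, [0, 0, 0.0333], [0, 0, 0]], [0.085, [0, 0, 0.0667], [0, 0, 0]], [0.085, [0, 0, 0.0667], [0, 0, 0]]]'

```text
clock: 3.12
position: [0.4768, 0.1198, 0.1746]
tool_rot: [-3.14, 0.0, 1.358]
force: [0.2, -0.1, 0.5]
grip_width: 0.0846
finger_force: 0.0
```

Run:
```python
from h import *
import cv2
i=imaging.grab_frame("side");t=imaging.grab_frame("top");p=bot.observe()
print(p["position"],p["force"],pix("side",p["position"]),pix("top",p["position"]+[0,0,.15]))
c=np.hstack([cv2.resize(i[0:200,220:370],None,fx=3,fy=3),cv2.copyMakeBorder(cv2.resize(t[100:400,130:300],None,fx=2,fy=2),0,0,0,0,0)]);print(c.shape)
cv2.imwrite("pics/pre2.png",c)
```

```text
[0.477249   0.12000426 0.17533523] [0.01914671 0.43327969 0.56807157] [297.46939682 155.0913296 ] [195.5216973  214.27831793]
(600, 790, 3)
```

View pics/pre2.png

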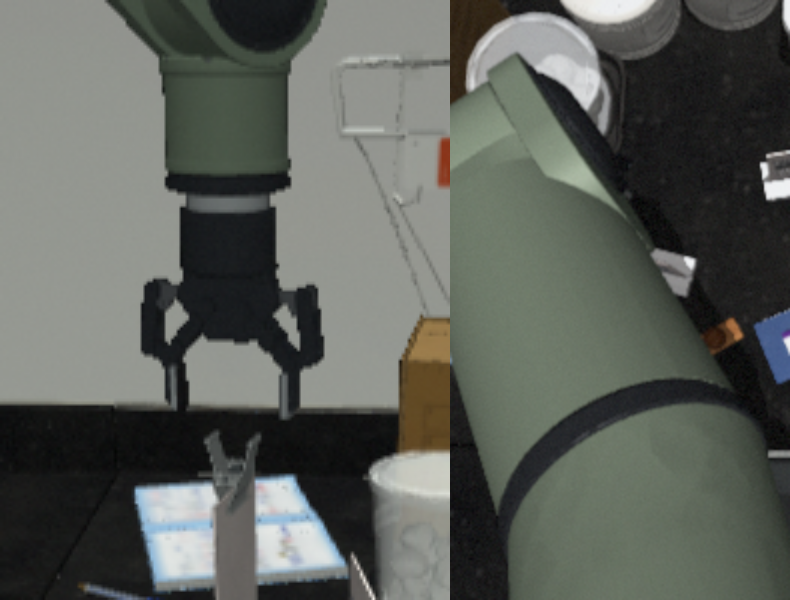

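The fingers are centred on the clip (column about 298), but the tips at row ~138 still look above the rolls at row ~144, although the readout says they are below. I'll test by touch, closing slightly past the handle width here.

Request:
hand_motion --motion '[[0.038, [0, 0, 0], [0, 0, 0]], [0.038, [0, 0, 0], [0, 0, 0]], [0.038, [0, 0, 0], [0, 0, 0]], [0.038, [0, 0, 0], [0, 0, 0]]]' --clamp_n 20

```text
clock: 3.72
position: [0.4773, 0.1199, 0.1755]
tool_rot: [3.141, -0.0, 1.358]
force: [1.2, 0.3, -0.8]
grip_width: 0.0378
finger_force: 0.0
```

Run:
```python
from h import *
i=imaging.grab_frame("side");p=bot.observe();print(p["position"],p["force"],p["grip_width"],p["finger_force"])
for r in range(118,165,1): print(r,''.join('#' if v<45 else ('+' if v<90 else '.') for v in i[r,270:330].max(1)))
```

```text
[0.47731098 0.11990654 0.17546602] [ 0.19156633 -1.0438902   0.03380016] 0.038512349884600394 0.0
118 .....#################.........+#########..#######..........
119 .....################...........+########..#######..........
120 .....+###############............########.#######...........
121 ......###############............################...........
122 .......##############............###############............
123 .........+##########.............+#############.............
124 ..........++########..............############..............
125 ............+#######..............###########...............
126 .............+########............+######...................
127 ..............##++####.............######...................
128 ..............##..####............+++####...................
129 ..............##..####..............+####...................
130 ..............##..####............+.+####...................
131 ..............
[... 1491 characters left out ...]
##########++++++...++.+++#########################
155 #####################.++++.+++#.+++#########################
156 #####################.++++++++#.+++#########################
157 ################+++++...+++++++++++#########################
158 ################+++++..........++++++++++++.....+###########
159 #####################...++....++++...............###########
160 ##########++++++++..++..++...+++++...............###########
161 +++..........................++++................+##########
162 ......................+++++..++++.................##########
163 ......................++++...++++.................+#########
164 .......................++...+++++..................+########
```

No contact at 38 mm, so the fingers are really about 28 mm higher than the readout, as the picture shows. I'll open, go down 27 mm and close to just under the handle width.

In the tool's units: 0.027 m / 0.3 = 0.09, 0.018 m / 0.3 = 0.06.

Request:
hand_motion --motion '[[0.075, [0, 0, 0], [0, 0, 0]], [0.075, [0, 0, 0], [0, 0, 0]], [0.075, [0, 0, 0.03], [0, 0, 0]], [0.075, [0, 0, 0.06], [0, 0, 0]], [0.075, [0, 0, 0.09], [0, 0, 0]]]' --clamp_n 20

```text
clock: 4.4
position: [0.4771, 0.1199, 0.1475]
tool_rot: [-3.141, 0.0, 1.358]
force: [0.4, -0.2, -0.3]
grip_width: 0.0747
finger_force: 0.0
```

Request:
hand_motion --motion '[[0.039, [0, 0, 0], [0, 0, 0]], [0.039, [0, 0, 0], [0, 0, 0]], [0.039, [0, 0, 0], [0, 0, 0]], [0.039, [0, 0, 0], [0, 0, 0]]]' --clamp_n 20

```text
clock: 4.9
position: [0.4774, 0.1199, 0.1486]
tool_rot: [3.141, -0.0, 1.358]
force: [-0.1, -0.5, -0.7]
grip_width: 0.0391
finger_force: 6.4
```

Run:
```python
from h import *
i=imaging.grab_frame("side");p=bot.observe();print(p["position"],p["force"],p["grip_width"],p["finger_force"])
for r in range(130,165,1): print(r,''.join('#' if v<45 else ('+' if v<90 else '.') for v in i[r,270:330].max(1)))
```

```text
[0.47736691 0.11990652 0.14857934] [-0.52799164 -0.36429947 -0.16170735] 0.039409416045902916 6.373684331774712
130 .....+###############...........+########..#######..........
131 ......###############............########..######...........
132 ......###############............+###############...........
133 ......+##############.............###############...........
134 .......++++##########.............#############.............
135 +....+++..+++########.............############+.............
136 ++++++++..+++#########++++++++++++############++++++++++++++
137 ################++###########################+++++++++++++++
138 ################+.##########################################
139 ################..#################++#######################
140 ################..################+..##################
[... 865 characters left out ...]
###########.++++....+.+++#########################
155 #####################++++++.+++.+++#########################
156 #####################++++++++++.+++#########################
157 ################+++++.+++++++++.+++#########################
158 ################+++++...++.+++.++++++++++++.....+###########
159 #####################....+.....++++..............###########
160 ############++++++..+....++...++++...............###########
161 +++...................+..+.+.+++++...............+##########
162 ......................+++.+..+++++................##########
163 ......................++++...+++++................+#########
164 ......................+++....++++..................+########
```

Contact: 6.4 N at 39 mm, with the rolls (rows 144–147) mid-pad (rows 138–152). Now I'll squeeze it fully open, rising about 5 mm to make up for the sinking.

In the tool's units: -0.005 m / 0.3 = -0.0167, -0.0035 m / 0.3 = -0.0117.

Request:
hand_motion --motion '[[0.035, [0, 0, -0.0033], [0, 0, 0]], [0.031, [0, 0, -0.0067], [0, 0, 0]], [0.027, [0, 0, -0.0117], [0, 0, 0]], [0.020, [0, 0, -0.0167], [0, 0, 0]], [0.020, [0, 0, -0.0167], [0, 0, 0]]]' --clamp_n 30

```text
clock: 5.58
position: [0.4773, 0.1199, 0.1535]
tool_rot: [3.141, -0.0, 1.358]
force: [0.2, 0.6, -0.6]
grip_width: 0.0228
finger_force: 29.6
```

Request:
hand_motion --motion '[[0.020, [0, 0, 0], [0, 0, 0]], [0.020, [0, 0, 0], [0, 0, 0]]]' --clamp_n 30

```text
clock: 5.82
position: [0.4773, 0.1199, 0.1534]
tool_rot: [-3.141, 0.0, 1.358]
force: [-0.1, 0.8, -0.3]
grip_width: 0.0227
finger_force: 29.6
```

Run:
```python
from h import *
import cv2
i=imaging.grab_frame("side");p=bot.observe();print(p["position"],p["force"],p["grip_width"],p["finger_force"])
cv2.imwrite("pics/sq.png",cv2.resize(i[105:195,260:340],None,fx=6,fy=6,interpolation=cv2.INTER_CUBIC))
```

```text
[0.47726425 0.11989587 0.15338396] [ 0.06651384 -0.71909217 -0.1308812 ] 0.022421306429950424 29.58631843328476
```

View pics/sq.png

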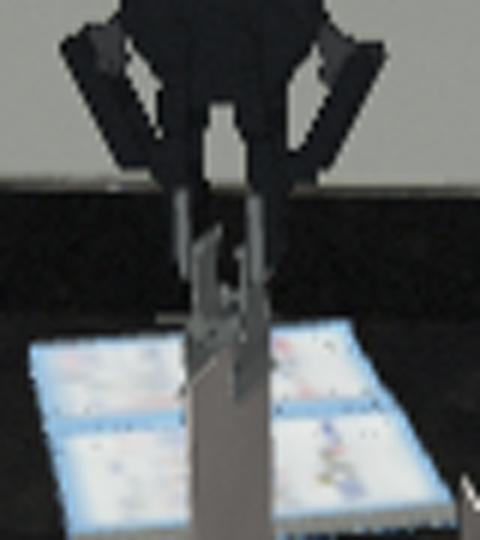

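The clip is squeezed to its stop (22.5 mm, 29.6 N), with the rolls mid-pad and a jaw standing clear on each side of the card. Lift it straight up.

In the tool's units: -0.1 m / 0.3 = -0.3333, -0.07 m / 0.3 = -0.2333.

Request:
hand_motion --motion '[[0.020, [0, 0, -0.0267], [0, 0, 0]], [0.020, [0, 0, -0.0667], [0, 0, 0]], [0.020, [0, 0, -0.1333], [0, 0, 0]], [0.020, [0, 0, -0.2333], [0, 0, 0]], [0.020, [0, 0, -0.3333], [0, 0, 0]]]' --clamp_n 30

```text
clock: 6.5
position: [0.4772, 0.12, 0.2552]
tool_rot: [3.141, -0.0, 1.358]
force: [-0.5, 0.2, -1.1]
grip_width: 0.0228
finger_force: 29.6
```

Run:
```python
from h import *
import cv2
i=imaging.grab_frame("side");p=bot.observe();print(p["position"],p["force"],p["grip_width"],p["finger_force"])
print(pix("side",p["position"]+[0,0,.028]))
cv2.imwrite("pics/lift.png",cv2.resize(i[60:200,250:340],None,fx=4,fy=4,interpolation=cv2.INTER_CUBIC))
```

```bash
python3 g.py .4982 -.2975 .255 .042
```

```text
[0.47855043 0.12074868 0.25870449] [0.73666604 0.31239241 5.00999158] 0.022783145546346875 29.61754471063614
[296.9482956  110.39719681]
[0.47855043 0.12074868 0.25870449] [ 0.17  0.3  -0.67  1.84  0.21  1.07 -0.79] [-0.4047  0.1075  0.0033] rz -0.2547
```

View pics/lift.png

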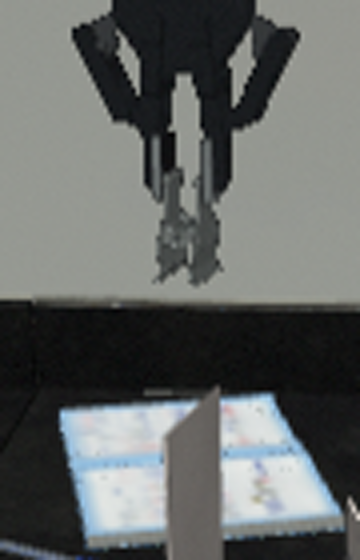

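Lifted clear and held open, with the done card still in place. Carrying it to the wide card, clear of the spare (0.156 m).

In the tool's units: -0.23 m / 0.3 = -0.7667, -0.18 m / 0.3 = -0.6, -0.22 rad / 6.2832 = -0.035.

Request:
hand_motion --motion '[[0.020, [-0.1, 0.0267, 0], [0, 0, -0.0048]], [0.020, [-0.2667, 0.07, 0], [0, 0, -0.0127]], [0.020, [-0.4333, 0.1133, 0], [0, 0, -0.0207]], [0.020, [-0.6, 0.16, 0], [0, 0, -0.0286]], [0.020, [-0.7667, 0.2033, 0], [0, 0, -0.035]]]' --clamp_n 30

```text
clock: 7.18
position: [0.4883, -0.1195, 0.2543]
tool_rot: [3.14, 0.0, 1.579]
force: [0.5, 0.5, -0.4]
grip_width: 0.0225
finger_force: 29.6
```

```bash
python3 g.py .4982 -.2975 .255 .042
```

```text
[ 0.48833628 -0.11949552  0.25433239] [ 0.6   0.31 -0.59  1.82  0.2   1.07 -0.06] [-0.1781  0.0083 -0.0006] rz -0.0335
```

The rows are not in the units I measure in: shifts go in shares of 300 mm and turns go in shares of 2 pi rad. I convert before sending: -0.177 m / 0.3 = -0.59, -0.05 m / 0.3 = -0.1667, -0.033 rad / 6.2832 = -0.0053.

Request:
hand_motion --motion '[[0.020, [-0.1667, 0.0067, 0], [0, 0, -0.0016]], [0.020, [-0.3333, 0.0133, 0], [0, 0, -0.0032]], [0.020, [-0.4833, 0.0233, 0.0333], [0, 0, -0.0053]], [0.020, [-0.5667, 0.0267, 0.0667], [0, 0, -0.0053]], [0.020, [-0.59, 0.0267, 0.1], [0, 0, -0.0053]]]' --clamp_n 30

```text
clock: 7.8
position: [0.4974, -0.2955, 0.223]
tool_rot: [3.141, -0.0, 1.609]
force: [0.5, 0.1, -0.0]
grip_width: 0.0226
finger_force: 29.6
```

Request:
hand_motion --motion '[[0.020, [0, 0, 0.0333], [0, 0, 0]], [0.020, [0, 0, 0.0333], [0, 0, 0]]]'

```text
clock: 8.05
position: [0.4975, -0.2931, 0.2129]
tool_rot: [-3.141, -0.001, 1.613]
force: [-0.2, -0.1, 0.6]
grip_width: 0.0228
finger_force: 29.6
```

```bash
python3 g.py .4982 -.2975 .21 .042
```

Run:
```python
from h import *
import cv2
i=imaging.grab_frame("side");p=bot.observe()
print(p["grip_width"],pix("side",p["position"]+[0,0,.028]))
cv2.imwrite("pics/over.png",cv2.resize(i[120:360,230:350],None,fx=2.5*1,fy=2.5,interpolation=cv2.INTER_CUBIC))
cv2.imwrite("pics/over_full.png",i)
g=i.astype(int)
for r in range(170,262): print(r,''.join('#' if v<40 else ('+' if v<100 else '.') for v in i[r,265:312].max(1)))
```

```text
[ 0.4975177  -0.29312816  0.21291771] [ 0.79  0.47 -0.51  1.69  0.26  1.05  0.24] [-0.0044  0.0005  0.0029] rz -0.0003
0.02279650665049593 [281.50419056 198.19580027]
170 #########...............###########+++++.......
171 #########...............##########+++++........
172 #########...............#########++..++........
173 ###+++###..............+#++######+.............
174 ###+++###..............+++++#####+....++.......
175 ##+...+##..............#...+#####+..+.+........
176 ##+...+##..............#...+#####+....+........
177 ###...+##..............#...+#####+....+........
178 ###...+##..............#+..+#####+.............
179 ###...+##..............#+..+#####+.............
180 ###...+##..............++..+#####+..+..........
181 ###...+##+.............++..+#####+.............
182 ###+..+##+.+.........
[... 3434 characters left out ...]
++######################
249 .........+#############+.#################+####
250 .........+#############.+######################
251 ..........+###########+.+######################
252 ..........+###########+.++#####################
253 ............##########+.++#####################
254 ............##########+.++#####################
255 ............+#########+.++#####################
256 .............+########..++#####################
257 .............+########.+++#####################
258 ..............#######+.+++#####################
259 ..............+######+.+++#####################
260 .........+++++#######+.+++#####################
261 .....+++++++++#######+.+++#####################
```

View pics/over.png

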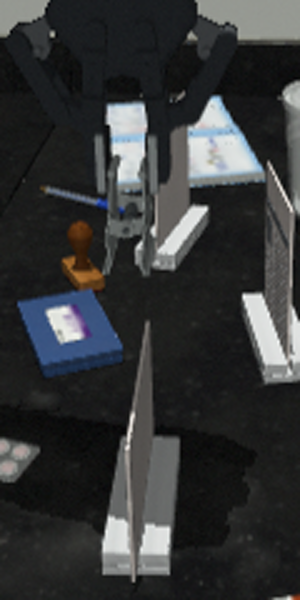

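The clip hangs open over the wide card: jaw lower edges near (275,228) and (287,230), card top edge below them from (289,248) to (280,299). Now I'll compute the jaw position by casting rays onto the clip's near-end plane.

Run:
```python
from h import *
np.set_printoptions(precision=4,suppress=True)
def py(p,y): e,d=ray("side",p); return (e+d*(y-e[1])/d[1])
yn=-.317
for n,p in {"L in":(275.5,228),"L out":(272,228),"R in":(286.5,230),"R out":(290,229.5)}.items(): print(n,py(p,yn))
# finger pads/tips near face at y-0.011
for n,p in {"tipL":(270,197),"tipR":(291,198),"rollL near?":(276,182),"rollR":(288,182)}.items(): print(n,py(p,-.304),py(p,-.307))
p=bot.observe();print(p["position"])
for y in (-.272,-.317): # card centerline expected vs wide edge
    print(y, .4982-.042*(y+.2969))
print(pix("side",[.4982,-.2975,.113]))
```

```text
L in [ 0.4904 -0.317   0.2028]
L out [ 0.4851 -0.317   0.2026]
R in [ 0.507  -0.317   0.1998]
R out [ 0.5123 -0.317   0.2008]
tipL [ 0.4823 -0.304   0.2478] [ 0.4829 -0.307   0.2491]
tipR [ 0.5137 -0.304   0.2469] [ 0.5141 -0.307   0.2483]
rollL near? [ 0.4924 -0.304   0.272 ] [ 0.4929 -0.307   0.2732]
rollR [ 0.5101 -0.304   0.2724] [ 0.5105 -0.307   0.2736]
[ 0.4978 -0.2934  0.2135]
-0.272 0.4971542
-0.317 0.4990442
[284.5616 270.7565]
```

The jaws are centred: gape 0.4904–0.507, middle 0.4987 against the card at 0.499. Lower edges are at z≈0.201, so I go down 0.100 in all and 5 mm in −y, in two stages.

In the tool's units: 0.06 m / 0.3 = 0.2, -0.005 m / 0.3 = -0.0167.

Request:
hand_motion --motion '[[0.020, [-0.01, 0, 0.0333], [0, 0, 0]], [0.020, [-0.0167, 0, 0.1], [0, 0, 0]], [0.020, [-0.0167, 0, 0.1667], [0, 0, 0]], [0.020, [-0.0167, 0, 0.2], [0, 0, 0]], [0.020, [-0.0167, 0, 0.2], [0, 0, 0]]]' --clamp_n 30

```text
clock: 8.72
position: [0.4976, -0.2995, 0.153]
tool_rot: [-3.141, -0.001, 1.611]
force: [-0.1, -0.3, 1.1]
grip_width: 0.0225
finger_force: 29.6
```

```bash
python3 g.py .4983 -.2985 .1135 .041
```

Run:
```python
from h import *
i=imaging.grab_frame("side");p=bot.observe();print(p["grip_width"],p["force"])
for r in range(222,285): print(r,''.join('#' if v<40 else ('+' if v<100 else '.') for v in i[r,262:305].max(1)))
```

```text
[ 0.49758583 -0.29951079  0.15301914] [ 0.78  0.54 -0.49  1.75  0.3   0.93  0.21] [0.001  0.0008 0.0395] rz -0.0008
0.02269680121166431 [-8.11179377e-01  2.07983605e-04 -2.70518328e-01]
222 +++####+...##++++#####...++#...+#####.++.+#
223 ++++###+...##++++#####...++#...+#####.+.++#
224 ++++###+...##++++#####...++#+..+####+.+++##
225 ++++####...+++++######...++++..+####+.++###
226 ++++####...+++++######+++++#+..+####+.++###
227 ++++####...++..+########+.+++..+####+.+####
228 ....+###...++.++########+..++..+####++#####
229 .....###...++.++########+++#+..+###########
230 .....++++..++.++#########++#+..+###########
231 ...........++.+++########+.#+..+###########
232 .....+++...++.++++++#####+.++..+###########
233 .++++++++..++.+++..+++++++.++..+###########
234 .++++++++++++.+++...+++++..+++++###########
235 +++++++++###+.+++..+.++....+++#############
236 ++...++++###+.+++..+++++.+.+++#############
237 .....+######+.++++.+++++.+.+++#############
23
[... 1553 characters left out ...]
#######+.+++++##############
271 ######################+.+++++##############
272 ######################+.+++++##############
273 ######################+.+++++##############
274 ######################+.+++++##############
275 ######################.++++++##############
276 ######################.++++++##############
277 #####################+.++++++##############
278 #####################+.++++++##############
279 #####################+.++++++##############
280 #####################+.++++++##############
281 #####################..++++++##############
282 #####################.+++++++##############
283 ####################+.+++++++##############
284 ####################+.+++++++##############
```

Aligned: the jaws bracket the edge, still about 28 mm above it. Final lowering.

In the tool's units: 0.0395 m / 0.3 = 0.1317, 0.037 m / 0.3 = 0.1233.

Request:
hand_motion --motion '[[0.020, [0.0033, 0.0023, 0.0333], [0, 0, 0]], [0.020, [0.0033, 0.0023, 0.0667], [0, 0, 0]], [0.020, [0.0033, 0.0023, 0.1], [0, 0, 0]], [0.020, [0.0033, 0.0023, 0.1233], [0, 0, 0]], [0.020, [0.0033, 0.0023, 0.1317], [0, 0, 0]]]' --clamp_n 30

```text
clock: 9.4
position: [0.4982, -0.2986, 0.1134]
tool_rot: [-3.141, -0.0, 1.611]
force: [0.2, 0.3, -1.0]
grip_width: 0.0225
finger_force: 29.6
```

Request:
hand_motion --motion '[[0.020, [0, 0, 0], [0, 0, 0]], [0.020, [0, 0, 0], [0, 0, 0]]]'

```text
clock: 9.65
position: [0.4985, -0.2988, 0.1142]
tool_rot: [3.141, 0.0, 1.611]
force: [0.3, -0.2, -1.0]
grip_width: 0.023
finger_force: 29.6
```

```bash
python3 g.py .4983 -.2985 .1135 .041
```

Run:
```python
from h import *
i=imaging.grab_frame("side");p=bot.observe();print(p["grip_width"],p["force"],p["finger_force"])
def q(X):return pix("side",X).round(1)
print("exp jaw near L,R",q([.4905,-.324,.1013]),q([.5075,-.324,.1013]),"card edge at near jaw",q([.4993,-.324,.113]),"near end",q([.5015,-.3725,.113]))
for r in range(245,306): print(r,''.join('#' if v<40 else ('+' if v<80 else ('-' if v<125 else '.')) for v in i[r,262:305].max(1)))
```

```text
[ 0.49854159 -0.2987674   0.11419532] [ 0.77  0.59 -0.47  1.78  0.34  0.85  0.18] [ 0.0003 -0.0002  0.0007] rz -0.0011
0.022435092658903255 [-0.20543079 -0.61961565 -0.16374229] 29.611083269119263
exp jaw near L,R [277.8 286.2] [288.4 286.5] card edge at near jaw [283.  280.3] near end [280.  299.8]
245 -....-###+---##+-+########+-++---##########
246 .....-###+---#++++########+-++---##########
247 .....-###+---#+--+########+-++---##########
248 .....-####---+---+########--++---##########
249 ......+###---+---+#######+--++---##########
250 ......+###---+---+#######+---+---##########
251 ..--..-+++---+++++#######+--++---+#########
252 ..--...------++-+++++####+--++---+#########
253 ..---.....---++-++---+++++--++---+#########
254 ..---.....---++-++---------.++---+#########
255 ..-.......---+--++---------.++---+
[... 1709 characters left out ...]
####..--------+#############
292 ##################+..--------+#############
293 ##################+.---------+#############
294 #################+-..--------++++++++++####
295 ################+-..-------------------+###
296 ################---.--------------------###
297 ################---.+-------------------###
298 ################--..--------------------###
299 ###############+--..--------------------###
300 ###############+--..--------------------###
301 ###############---..--------------------###
302 ###############---..-------------------+###
303 ###############---..-------------------+###
304 ###############---..-------+-----------+###
305 ###############---..+------------------+###
```

Everything fits: the jaw edges (row ~286) lie about 11–12 mm below the card edge (row ~280), with several mm clear on each side. There is no outside force, the card hasn't moved and the grip is fully squeezed. Handing it in.

```bash
python3 -c "
from workcell import bot, imaging
print(bot.job_done())"
```

```text
the job is handed in; nothing more can be done
None
```

I handed the job in at about 10 s: the clip is held squeezed wide open over about the middle of the wide card's top edge, square to it, with the edge about 11 mm inside the jaws, no contact seen in the side view and no force at the wrist.

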